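# Lay the gift box down and push it home

## Task

The maroon gift box stands on its end on the packing board. Push it over so that it lies flat on the board with its gold-disc face up, then push it along until its end sits squarely flush against the board's raised dark wooden stop, the whole box on the board. Only push it, never pick it up, and do not disturb the glass or the beaker.

Things in the scene. Friction and masses are not known exactly. Their poses are not given: they have to be found in the camera images.
- packing_board: Fixed wooden board lying on the table, 270 x 200 x 12 mm (its x, y, z), grey felt inlay on top, top face 12 mm above the table. Origin: centre of its underside. Its x axis points level towards the raised dark stop, which runs along the whole +x edge, 20 mm thick, its top 54 mm above the table; the other three edges are plain.
- stop_face (a point): Middle of the foot of the stop's flat face that looks along the board towards -x, at the height of the board's top, 115 mm from the board's centre. Axes as the board's.
- gift_box: Loose closed maroon box, 71 x 120 x 75 mm (its x, y, z), 0.16 to 0.28 kg. Its -x face bears a gold disc and pale stripes. At the start it stands on an end, 120 mm tall: y axis up, x axis level, towards the stop within about 15 degrees, so the disc face looks away from the stop. Lying rightly, x points down, y to the stop, and it is 71 mm high. Origin: 37.5 mm from its centre along -z.
- box_center (a point): Centre of the gift box. Axes as the box's. Pushed near its top on the disc face, the box tips about its far lower edge and falls by itself once past about 31 degrees; pushed low, it slides. Sliding it takes 1 to 4 N.
- box_top (a point): Centre of the box's end that is uppermost at the start (60 mm from its centre along its +y axis); it is this end that is to meet the stop. A box pushed skew against the stop tends to jam on one corner instead of squaring itself; lying free, it turns easily when one end is nudged sideways.
- tasting_glass: Clear stemmed tasting glass, 64 mm across, 155 mm tall, standing beyond the stop. Origin: centre of its underside. Leave alone.
- beaker: Cream beaker with a dark band, 63 mm across, 80 mm tall, standing beyond the stop. Origin: centre of its underside. Leave alone.
Things that resemble listed ones, but are neither listed nor needed, are in the scene too. What is shaped like the gift_box but blue is not meant.

How it is judged (in metres and radians):
At the end, for the whole second after the job is handed in: The box lies at rest flat on the board, gold-disc face up (within 0.08 rad), the end that was uppermost within 5 mm of the stop's face and square to it within 0.07 rad, its centre no more than 65 mm sideways from the board's middle line; glass and beaker stand upright (angle between gift_box's own x axis and vertical above 3.06 rad and z of box_center in the frame of stop_face between 0.03 and 0.042 m and x of box_top in the frame of stop_face above -0.005 m and angle between the y axis of gift_box and the x axis of packing_board, either way round below 0.07 rad and y of box_center in the frame of stop_face between -0.065 and 0.065 m and linear speed of gift_box below 0.01 m/s and angle between each of tasting_glass, beaker's own z axis and vertical below 0.1 rad); the robot touches nothing.
It fails at once if the gift box was picked up off the board (z of box_center in the frame of stop_face above 0.085 m).
It fails at once if the gift box was lifted after it lay face up (angle between gift_box's own x axis and vertical above 2.95 rad and z of box_center in the frame of stop_face above 0.055 m).
It fails at once if the tasting glass was disturbed (distance of tasting_glass from where it was at the start of the episode above 0.015 m).
It fails at once if the beaker was disturbed (distance of beaker from where it was at the start of the episode above 0.015 m).
It also fails if it takes over 64 s, if anything falls off the work surface, if the arm or the gripper's body presses on something with over 40 N, if the wrist force passes 120 N, or if a joint passes its speed limit or range.

## Robot

A 6-joint arm with a two-finger parallel gripper is mounted at the origin on the work surface; the furniture and walls round the work are solid. World frame = base frame: x ahead of the robot, y to its left, z up, the work surface at z = 0. Lengths are in m, angles in degrees, forces in N, time in s.
With the tool pointing down it reaches from about 0.4 to 0.825 m from the base axis. Payload 7 kg.
Tool frame: the origin (TCP) lies midway between the tips of the shut fingers; the grasp point (between the pads) lies r.grip_depth behind it (r.grip_depth is the distance from the TCP to the grasp point, in m); z points along the fingers, y is the direction in which the jaws open and shut (so a half turn about z gives the same grasp; the last joint's range is limited). The gripper opens to 88 mm and grips with 3 to 60 N. Pads are 19 mm wide; open, the fingers measure 130 mm over their backs; the gripper's body (78 mm by 193 mm) begins 47 mm behind the grasp point.
Start: joints at [-48.123, 20.546, 0.682, 0, -70.136, -16.507], TCP at [0.289, -0.61, 0.227] pointing down, gripper open.
Joint ranges: [-176.03, 176.03], [-82.01, 121.73], [-58.28, 71.71], [-173.87, 95.51], [-174.79, -0.11], [-173.66, 173.66]. Speed limits (degrees/s): [136.94, 136.94, 172.46, 180, 180, 180].

## Interface

Orientations are given as [roll, pitch, yaw] about the fixed x, y, z axes, in that order (R = Rz(yaw) Ry(pitch) Rx(roll)).
In Python, from plant import r, imaging, close_job gives the robot as it stands.
- The arm moves only by the tool step_arm, never from a script. Its argument "commands" is a list of rows, each a list of 2 entries, a list of its own where there are three numbers: the shift along the tool's x, y, z in mm, then the turn about the tool's z in degrees. In form: [[[x, y, z], twist], ...]. A call has 1 to 20 rows; each row shifts and turns the commanded pose from where the row before left it, along the tool's axes as they then stand; what a row does not reach is not made up. A row lasts 1/8 s, in which the tool goes at most 62.5 mm and 10.7 degrees, less where a joint would pass 70% of its speed; a pose out of reach is approached as far as the arm can. A call with a gripper value outside its range is refused whole. "gripper" is the closure, from 0 (fully open) to 1 (shut), set as the call begins (left out, the last holds). The fingers move at their own pace and stop on an object; "grip_force" is the grip in N (left out, the last holds). Time passes only in rows, so rows that do not move let the fingers close. It gives the time, the measured TCP pose, the force and the opening at its end, in the units of the state.
- r.get_state(): the state, without advancing time (a new reading comes with each control period).
- imaging.capture(name): name is "scene" or "side" or "wrist"; returns a dict with "img" (480x640x3 uint8, red, green, blue), "z_map" (480x640 float32, m along the optical axis (not along the pixel's ray), 0 where there is no reading), "vfov" (degrees; the focal length in pixels is half the picture's height over the tangent of half this angle, whatever the lens; pixels are square), "cx", "cy" (the principal point, pixels), "D" ([k1, k2, p1, p2, k3] as OpenCV has them; the pictures are not rectified), "extrinsics" (4x4, takes a point from camera to world coordinates); the wrist camera has in their place "T_tool_cam" (4x4, takes a point from camera to tool coordinates, whose origin is the TCP and whose axes are the flange's). Camera axes: x right, y down, z forward; pixel columns grow to the right and rows downward; lengths in m; the calibration is good to about 2 mm. A picture is of the moment at which its call begins: read the wrist's pose just before it.
- close_job(): hands the job in, once; it reports no verdict.
The state is a dict: "time_s": time; "joints": joint angles; "qd": joint speeds; "joint_torque": joint torques, N m; "tcp_pos": TCP position; "eef_rot": TCP orientation; "contact_force": force on the tool from outside, world axes, zero at the start; "moment": the same for the moment, N m; "gripper_width": finger opening in m.
Only numpy, scipy, OpenCV 4.12 (cv2) and the standard library are available. Lean on these libraries where they do the work, as an engineer would, in place of code of your own. Each camera call takes 0.05 s, during which the arm holds its last target.

## Working session

There is one attempt and no reset: what is moved stays moved. The work goes in short steps, Python scripts to look and compute and a tool call to move; the robot and the scene stay as the last step left them, time stands still between calls to the robot, and variables do not carry over. Pictures are saved under pics/ and viewed, and the job is handed in when it is done.

Besides the shell and the picture viewer there is one more tool, called after ">>>" as name(argument=value, ...) on one line, values as JSON. step_arm: Moves the arm, as the interface text tells. Its arguments: {"type":"object","properties":{"commands":{"type":"array","items":{"type":"array"}},"gripper":{"type":"number"},"grip_force":{"type":"number"}},"required":["commands"]}

```bash
mkdir -p pics; ls
python3 - <<'E'
from plant import r, imaging
import cv2, numpy as np
print(r.get_state(), r.grip_depth)
for n in ["scene","side"]:
    c=imaging.capture(n)
    cv2.imwrite(f"pics/{n}0.png",c["img"][:,:,::-1])
    np.savez(f"{n}0.npz",**c)
    print(n,c["vfov"],c["cx"],c["cy"],c["D"],c["extrinsics"])
E
```

```text
pics
{'time_s': 0.0, 'joints': array([-4.81234153e+01,  2.05909809e+01,  6.34415505e-01, -2.01847562e-02,
       -7.01338523e+01, -1.65065811e+01]), 'qd': array([-0.02783853, -0.0233484 ,  0.08867495,  0.06137909,  0.09193687,
       -0.03468736]), 'joint_torque': array([ 8.72300570e-04, -5.82718885e+01,  2.93068010e+01,  6.99769601e+00,
        6.82326776e-03, -1.58555595e-04]), 'tcp_pos': array([ 0.28898672, -0.60948686,  0.22563247]), 'eef_rot': array([ 1.79907917e+02, -7.49949215e-03, -1.54636865e+02]), 'contact_force': array([-0.58380491,  0.2515253 , -0.15372564]), 'moment': array([-0.02583599, -0.01190093,  0.03773249]), 'gripper_width': 0.08760481722050002} 0.0188
scene 42.60976271901063 320.9992310328231 250.29620483277256 [0.00486584 0.         0.         0.         0.        ] [[-0.68057353 -0.52278172  0.51334096 -0.13065768]
 [-0.73265141  0.47941712 -0.48309537  0.52376014]
 [ 0.00644898 -0.7048819  -0.70929537  0.97296605]
 [ 0.          0.          0.          1.        ]]
side 47.49749369076868 323.01175649986664 236.75984694210746 [-0.16234981  0.          0.          0.          0.        ] [[-0.91279018 -0.26224985  0.31311197  0.14541048]
 [-0.40798125  0.62133492 -0.66895009  0.62740031]
 [-0.01911534 -0.73835488 -0.67414143  0.80853061]
 [ 0.          0.          0.          1.        ]]
```

View pics/scene0.png

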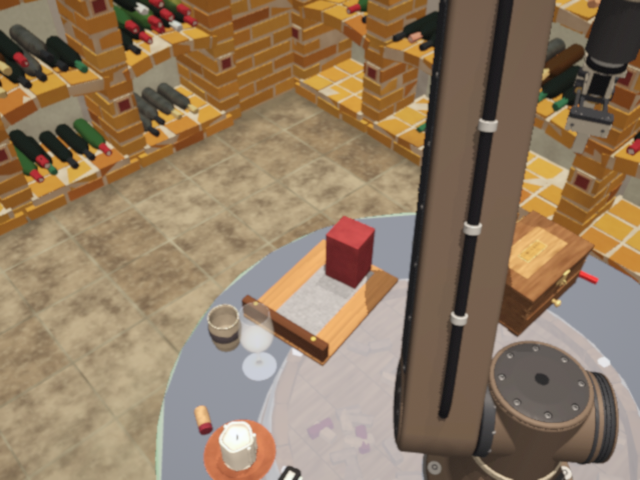

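View pics/side0.png

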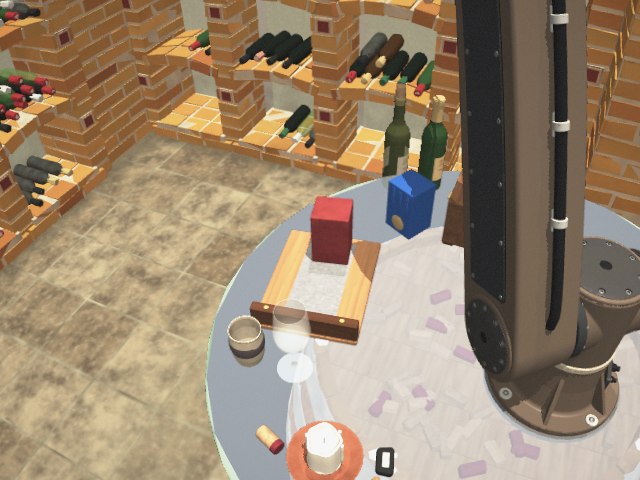

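Candidates for the box: the maroon box (scene 350,251; side 332,230), the blue box (side 410,205, wrong colour) and the wooden chest (scene 540,270, side 455,215). I choose the maroon box and check it in a close crop.

```bash
cat > h.py <<'E'
import cv2, numpy as np
def K(c):
    f=240/np.tan(np.radians(c["vfov"])/2)
    return np.array([[f,0,c["cx"]],[0,f,c["cy"]],[0,0,1.]])
def rays(c,uv,T=None):
    T=c["extrinsics"] if T is None else T
    p=cv2.undistortPoints(np.array(uv,float).reshape(-1,1,2),K(c),np.array(c["D"]))[:,0]
    d=np.c_[p,np.ones(len(p))]
    return T[:3,3],d@T[:3,:3].T
def onz(c,uv,z,T=None):
    o,d=rays(c,uv,T); return o+d*((z-o[2])/d[:,2])[:,None]
def cloud(c,T=None):
    T=c["extrinsics"] if T is None else T
    v,u=np.mgrid[0:480,0:640]; uv=np.c_[u.ravel(),v.ravel()]
    o,d=rays(c,uv,T); z=c["z_map"].ravel()[:,None]
    P=o+d*z; P[z[:,0]==0]=np.nan
    return P.reshape(480,640,3)
E
python3 - <<'E'
from h import *
for n,(x,y,w,h) in dict(scene=(190,200,220,170),side=(230,170,220,190)).items():
    c=np.load(n+"0.npz"); im=np.ascontiguousarray(c["img"][:,:,::-1])
    k=3.2
    cv2.imwrite(f"pics/{n}crop.png",cv2.resize(im[y:y+h,x:x+w],None,fx=3.1,fy=3.1,interpolation=cv2.INTER_CUBIC))
    P=cloud(c); hsv=cv2.cvtColor(im,cv2.COLOR_BGR2HSV)
    m=((hsv[...,0]<8)|(hsv[...,0]>172))&(hsv[...,1]>150)
    m&=(P[...,2]>0.02)&(P[...,2]<0.16)&(np.abs(P[...,0])<1.2)
    nl,l,s,_=cv2.connectedComponentsWithStats(m.astype(np.uint8))
    for i in range(1,nl):
        if s[i,4]>200: print(n,s[i],np.nanmedian(P[l==i],0))
    i=1+np.argmax(s[1:,4]); Q=P[l==i]; t=Q[Q[:,2]>np.nanpercentile(Q[:,2],98)-0.006]
    print("top z",np.median(t[:,2]),len(t),cv2.minAreaRect(t[:,:2].astype(np.float32)*1000))
    # felt/board and stop
    for lo,hi,nm in((0.008,0.017,"board"),(0.048,0.06,"stop")):
        mm=(P[...,2]>lo)&(P[...,2]<hi)
        B=P[mm]; B=B[(abs(B[:,0]-np.median(Q[:,0]))<.3)&(abs(B[:,1]-np.median(Q[:,1]))<.3)]
        print(nm,len(B),B.min(0) if len(B) else 0,B.max(0) if len(B) else 0)
E
```

```text
scene [ 326  217   48   70 2437] [ 0.46072722 -0.10282939  0.10733877]
top z 0.13290813944834207 852 ((474.41796875, -124.90900421142578), (73.62674713134766, 69.73313903808594), 14.514909744262695)
board 6931 [ 0.16144998 -0.25779109  0.00801206] [0.58794347 0.19351851 0.01699909]
stop 1294 [ 0.16126619 -0.25871013  0.04803003] [0.54437544 0.19715082 0.05999404]
side [312 197  40  23 288] [ 0.48989435 -0.1270167   0.13210905]
top z 0.13210904978715388 288 ((488.8830261230469, -132.94549560546875), (87.60977172851562, 51.28532791137695), 64.47447967529297)
board 6775 [ 0.22822439 -0.406098    0.00801473] [0.58779982 0.17149178 0.01699654]
stop 1508 [ 0.23423825 -0.42688563  0.04801879] [0.54403953 0.17295458 0.05999554]
```

View pics/scenecrop.png

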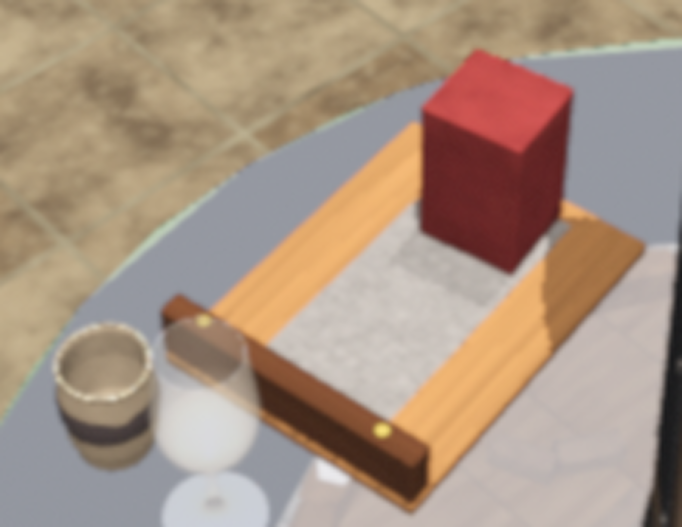

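View pics/sidecrop.png

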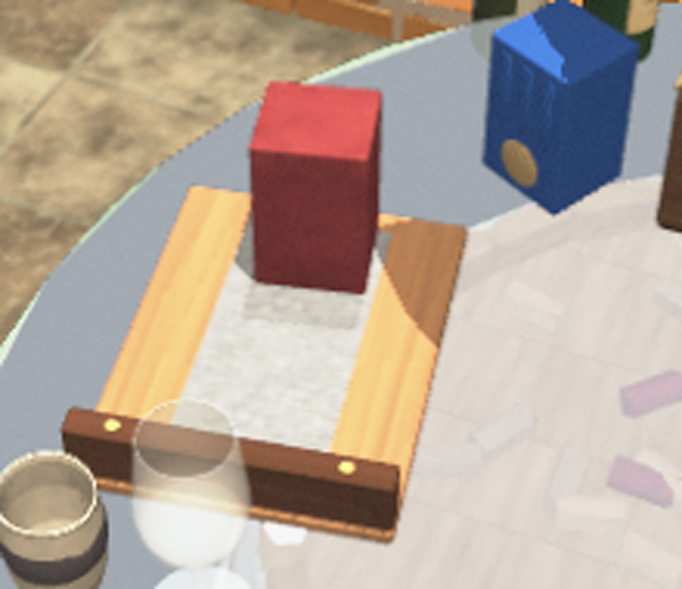

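Run:
```python
from h import *
D=dict(scene=((190,200),[(178,295),(428,447)],[(415,123),(645,245)],[(480,50),(572,95),(520,152),(424,106)]),
 side=((230,170),[(68,408),(400,465)],[(190,187),(467,228)],[(267,83),(381,90),(378,159),(251,150)]))
for n,(o,s,b,t) in D.items():
    c=np.load(n+"0.npz"); f=lambda a,z: onz(c,(np.array(a)+0.5)/3.1-0.5+np.array(o),z)
    S=f(s,.054);B=f(b,.012);T=f(t,.132)
    print(n,"\nstop",S.round(4),"\nboard",B.round(4),"\ntop",T.round(4),T.mean(0).round(4))
    a=lambda v:np.degrees(np.arctan2(v[1],v[0])).round(2)
    print("stop dir",a(S[1]-S[0]),"end",a(B[1]-B[0]),"len",a(S[0]-B[0]),a(S[1]-B[1]),"lens",np.linalg.norm(S[1]-S[0]),np.linalg.norm(B[1]-B[0]),np.linalg.norm((S-B)[:,:2],axis=1))
    print("box edges",[a(T[(i+1)%4]-T[i]) for i in range(4)],[np.linalg.norm(T[(i+1)%4]-T[i]).round(4) for i in range(4)])
    im=c["img"]; P=cloud(c)
    hsv=cv2.cvtColor(im,cv2.COLOR_RGB2HSV)
    # dark stop by depth
    m=(P[...,2]>.049)&(P[...,2]<.059)&(hsv[...,2]<150)&(hsv[...,0]<20)&(hsv[...,1]>100)
    Q=P[m]; Q=Q[(np.hypot(*(Q[:,:2]-S.mean(0)[:2]).T)<.16)]; print("stop rect",len(Q),cv2.minAreaRect(Q[:,:2].astype(np.float32)*1000))
```

```text
scene 
stop [[0.5422 0.0886 0.054 ]
 [0.3494 0.053  0.054 ]] 
board [[ 0.5864 -0.1585  0.012 ]
 [ 0.3937 -0.1925  0.012 ]] 
top [[ 0.5183 -0.1519  0.132 ]
 [ 0.4475 -0.1653  0.132 ]
 [ 0.4336 -0.1038  0.132 ]
 [ 0.5043 -0.0882  0.132 ]] [ 0.4759 -0.1273  0.132 ]
stop dir -169.54 end -169.99 len 100.13 100.25 lens 0.19610468419759264 0.19558421770233253 [0.25096813 0.24944478]
box edges [np.float64(-169.3), np.float64(102.72), np.float64(12.5), np.float64(-77.63)] [np.float64(0.0721), np.float64(0.063), np.float64(0.0724), np.float64(0.0653)]
stop rect 656 ((442.7282409667969, 80.5604019165039), (198.38180541992188, 21.133174896240234), 9.886221885681152)
side 
stop [[0.5449 0.0895 0.054 ]
 [0.3494 0.0521 0.054 ]] 
board [[ 0.5894 -0.1557  0.012 ]
 [ 0.3942 -0.192   0.012 ]] 
top [[ 0.5219 -0.1477  0.132 ]
 [ 0.4513 -0.1695  0.132 ]
 [ 0.4278 -0.1057  0.132 ]
 [ 0.5031 -0.0832  0.132 ]] [ 0.476  -0.1265  0.132 ]
stop dir -169.18 end -169.49 len 100.3 100.4 lens 0.1990002557803089 0.1985234121448906 [0.24922674 0.24813748]
box edges [np.float64(-162.91), np.float64(110.21), np.float64(16.61), np.float64(-73.8)] [np.float64(0.0739), np.float64(0.068), np.float64(0.0786), np.float64(0.0672)]
stop rect 579 ((445.16436767578125, 79.90077209472656), (198.9734649658203, 22.523521423339844), 10.495710372924805)
```

Run:
```python
from h import *
for n in("side","scene"):
    c=np.load(n+"0.npz");P=cloud(c)
    if n=="side":
        for u,v in [(410,185),(410,210),(397,110),(397,160),(433,110),(433,170),(455,215),(452,190),(294,320),(246,325)]: print(n,u,v,P[v,u].round(3))
    else:
        for u,v in [(548,240),(520,300),(500,260),(590,245),(538,213),(560,290)]: print(n,u,v,P[v,u].round(3))
    Q=P[(P[...,2]>.08)&(P[...,2]<.5)]; Q=Q[(Q[:,0]>.15)&(Q[:,0]<.9)&(Q[:,1]<.25)&(Q[:,1]>-.75)]
    g={}
    for p in Q: 
        k=(round(p[0]/.04),round(p[1]/.04)); g[k]=max(g.get(k,0),p[2])
    ys=range(-18,6)
    print("rows x .16...,cols y -.72..")
    for x in range(4,21): print("%.2f"%(x*.04)," ".join("%3d"%(g.get((x,y),0)*1000) for y in ys))
```

```text
side 410 185 [ 0.363 -0.275  0.119]
side 410 210 [ 0.349 -0.24   0.082]
side 397 110 [ 0.441 -0.406  0.212]
side 397 160 [ 0.429 -0.393  0.09 ]
side 433 110 [ 0.368 -0.439  0.211]
side 433 170 [ 0.348 -0.425  0.063]
side 455 215 [ 0.257 -0.255  0.087]
side 452 190 [ 0.3   -0.452 -0.   ]
side 294 320 [0.437 0.127 0.096]
side 246 325 [0.526 0.143 0.056]
rows x .16...,cols y -.72..
0.16   0   0   0   0   0   0   0   0   0   0   0   0   0   0   0   0   0   0   0   0 499 452   0   0
0.20   0   0   0   0   0   0   0   0   0   0   0   0   0   0   0   0   0   0   0 499 499   0   0   0
0.24   0   0   0   0   0   0   0   0   0   0 122 121 120   0   0   0   0   0 499 499   0   0   0   0
0.28   0   0   0   0   0   0   0   0   0 121 122 121 121   0   0   0   0   0   0   0   0   0   0   0
0.32   0   0   0   0   0   0   0 165   0   0 120 123 119   0   0   0   0   0   0   0   0   0   0   0
0.36   0   0   0   0   0   0 239 242 154   0 123 122 122   0   0   0   0   0   0   0   0   0   0   0
0.40   0   0   0   0   0   0   0 164 168   0 120 123 121   0   0   0   0   0   0   0   0 156 156 153
0.44   0   
[... 2262 characters left out ...]
 0   0   0   0   0   0   0   0   0   0   0   0   0   0   0   0   0   0   0   0   0   0  80   0
0.60   0   0   0   0   0   0   0   0   0   0   0   0   0   0   0   0   0   0   0   0   0   0   0   0
0.64   0   0   0   0   0   0   0   0   0   0   0   0   0   0   0   0   0   0   0   0   0   0   0   0
0.68   0   0   0   0   0   0   0   0   0   0   0   0   0   0   0   0   0   0   0   0   0   0   0   0
0.72   0   0   0   0   0   0   0   0   0   0   0   0   0   0   0   0   0   0   0   0   0   0   0   0
0.76   0   0   0   0   0   0   0   0   0   0   0   0   0   0   0   0   0   0   0   0   0   0   0   0
0.80   0   0   0   0   0   0   0   0   0   0   0   0   0   0   0   0   0   0   0   0   0   0   0   0
```

Run:
```python
from plant import r, imaging
import cv2, numpy as np
c=imaging.capture("wrist"); cv2.imwrite("pics/w0.png",c["img"][:,:,::-1]); print(c["T_tool_cam"],c["D"],c["vfov"])
```

```text
[[-6.74699160e-04 -9.54450529e-01 -2.98368452e-01  8.03862575e-02]
 [ 9.99999730e-01 -5.56708683e-04 -4.80439805e-04  5.18736394e-04]
 [ 2.92451718e-04 -2.98368696e-01  9.54450646e-01 -1.59468858e-01]
 [ 0.00000000e+00  0.00000000e+00  0.00000000e+00  1.00000000e+00]] [-0.08496517  0.          0.          0.          0.        ] 58.285284922161
```

View pics/w0.png

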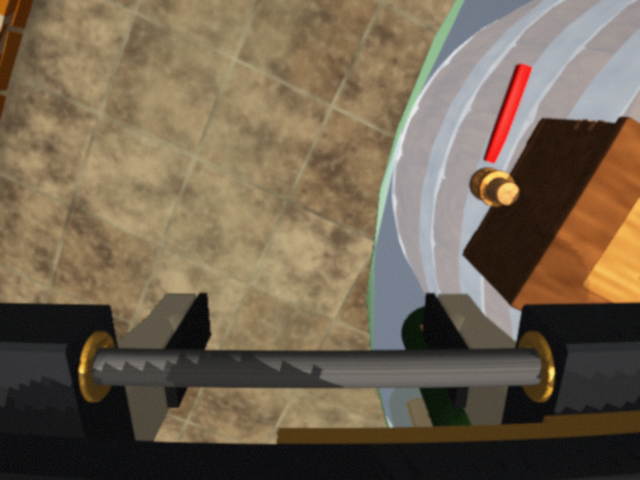

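The crop shows the maroon box with its plain face towards the stop, so the disc face is hidden behind it. The bottles and the blue box lie on the direct route, so I go high first.

>>> step_arm(commands=[[[0,0,-36],0],[[0,0,-36],0],[[0,0,-36],0],[[0,0,-36],0],[[0,0,-36],0],[[-29.5,22.8,0],0],[[-29.5,22.8,0],0],[[-29.5,22.8,0],0],[[-29.5,22.8,0],0],[[-29.5,22.8,0],0],[[-29.5,22.8,0],0],[[-29.5,22.8,0],0],[[-29.5,22.8,0],0],[[-29.5,22.8,0],0],[[-29.5,22.8,0],0],[[-29.5,22.8,0],0],[[-29.5,22.8,0],0]], gripper=0.66)

```text
time_s: 2.28
tcp_pos: [0.4921, -0.2098, 0.4064]
eef_rot: [180.0, -0.0, -154.6]
contact_force: [0.8, -0.6, -0.0]
gripper_width: 0.0301
```

>>> step_arm(commands=[[[0,0,0],10.5],[[0,0,0],10.5],[[0,0,0],10.5],[[0,0,0],10.5],[[0,0,0],10.5],[[0,0,0],10.5],[[0,0,0],10.5],[[0,0,0],10.5],[[0,0,0],10.5],[[0,0,0],10.5],[[0,0,0],0],[[0,0,0],0]])

```text
time_s: 3.78
tcp_pos: [0.4918, -0.211, 0.4065]
eef_rot: [-180.0, -0.0, 100.6]
contact_force: [0.1, 0.2, -0.6]
gripper_width: 0.0296
```

Run:
```python
from plant import r, imaging
from h import *
from scipy.spatial.transform import Rotation as R
s=r.get_state(); print(s)
T=np.eye(4);T[:3,:3]=R.from_euler("xyz",s["eef_rot"],degrees=True).as_matrix();T[:3,3]=s["tcp_pos"]
for n in("wrist","side"):
    c=imaging.capture(n); cv2.imwrite(f"pics/{n}1.png",c["img"][:,:,::-1]); np.savez(n+"1.npz",Tw=T,**c)
```

```text
{'time_s': 3.775, 'joints': array([-2.21875918e+00,  3.45608663e+00,  1.62813532e+00, -3.97366667e-03,
       -8.81835752e+01, -1.67175782e+02]), 'qd': array([-0.03437307,  0.09059013,  0.07440463, -0.05721909, -0.04173294,
       -0.62732836]), 'joint_torque': array([ 5.13189934e-04, -3.60641599e+01,  3.10904396e+01,  7.28281304e+00,
       -5.49941522e-02, -6.95824949e-02]), 'tcp_pos': array([ 0.49175513, -0.21097025,  0.4064635 ]), 'eef_rot': array([-1.79989643e+02, -6.43101559e-03,  1.00605331e+02]), 'contact_force': array([ 0.07298233,  0.17199588, -0.64205312]), 'moment': array([-0.11861143,  0.0517182 ,  0.03755552]), 'gripper_width': 0.029566199753626416}
```

View pics/wrist1.png

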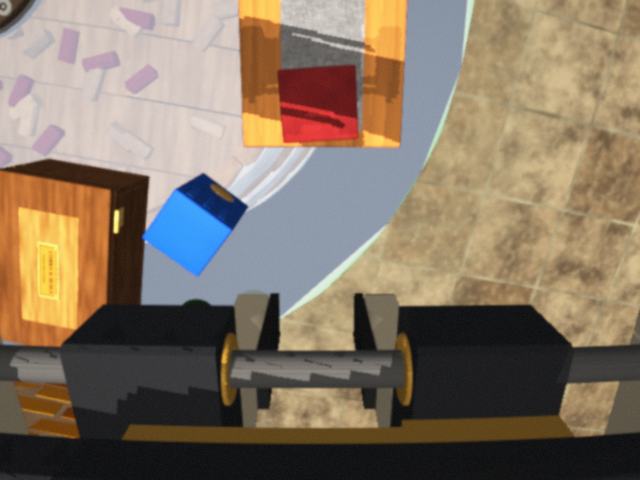

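View pics/side1.png

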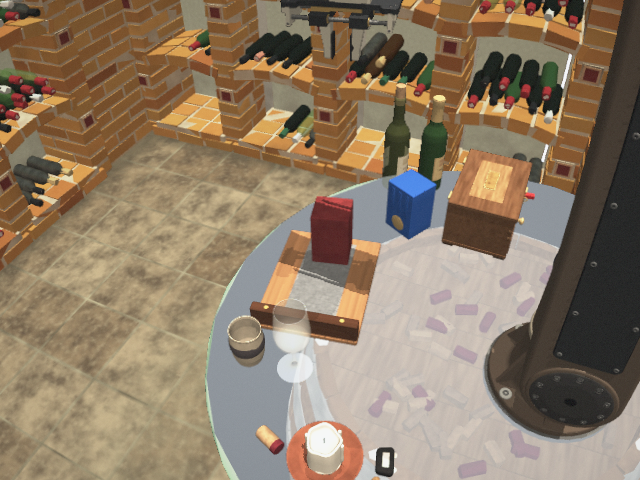

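Run:
```python
from h import *
c=np.load("wrist1.npz"); T=c["Tw"]@c["T_tool_cam"]
P=cloud(c,T)
for u,v in [(195,303),(255,294),(262,296)]: print(u,v,P[v,u].round(3))
im=c["img"];hsv=cv2.cvtColor(im,cv2.COLOR_RGB2HSV)
m=((hsv[...,0]<8)|(hsv[...,0]>172))&(hsv[...,1]>150)&(P[...,2]>.12)&(P[...,2]<.15)
print("zmed",np.median(P[m][:,2]))
cn=max(cv2.findContours(m.astype(np.uint8),0,2)[0],key=cv2.contourArea)
print(cv2.approxPolyDP(cn,6,True)[:,0])
W=onz(c,cn[:,0],.132,T)[:,:2]; R=cv2.minAreaRect((W*1000).astype(np.float32)); print(R, cv2.boxPoints(R))
# board/stop via edges: board end corners
B=onz(c,[(242,147),(401,148)],.012,T); print(B, np.degrees(np.arctan2(*(B[0]-B[1])[[1,0]])))
c=np.load("side1.npz")
o1=c["extrinsics"]; P=cloud(c)
for u,v in [(400,88),(438,100),(400,92),(438,103),(397,150),(433,160)]: print("side",u,v,P[v,u].round(3))
```

```text
195 303 [ 0.358 -0.42   0.02 ]
255 294 [ 0.467 -0.204  0.412]
262 296 [ 0.47  -0.203  0.415]
zmed 0.13333168489212285
[[353  66]
 [278  71]
 [284 141]
 [357 137]]
((478.49334716796875, -127.97990417480469), (73.85986328125, 68.5523681640625), 14.095888137817383) [[ 434.32758  -103.72991 ]
 [ 451.0232   -170.21812 ]
 [ 522.6591   -152.22989 ]
 [ 505.9635    -85.741684]]
[[ 0.39354518 -0.19579018  0.012     ]
 [ 0.59248591 -0.15986386  0.012     ]] -169.7633946804185
side 400 88 [ 0.439 -0.409  0.265]
side 438 100 [ 0.359 -0.436  0.239]
side 400 92 [ 0.439 -0.41   0.254]
side 438 103 [nan nan nan]
side 397 150 [ 0.43  -0.392  0.118]
side 433 160 [ 0.35  -0.418  0.096]
```

Wrist view: the box top has corners (353,66), (278,71), (284,141), (357,137) and is skewed about 4°. The blue box is at (195,225) and the bottles are behind the fingers. Joint 6 is near its limit, so I flip the tool by a half turn, then descend behind the box.

>>> step_arm(commands=[[[0,0,0],-10],[[0,0,0],-10],[[0,0,0],-10],[[0,0,0],-10],[[0,0,0],-10],[[0,0,0],-10],[[0,0,0],-10],[[0,0,0],-10],[[0,0,0],-10],[[0,0,0],-10],[[0,0,0],-10],[[0,0,0],-10],[[0,0,0],-10],[[0,0,0],-10],[[0,0,0],-10],[[0,0,0],-10],[[0,0,0],-10],[[0,0,0],-10],[[0,0,0],0]])

```text
time_s: 6.25
tcp_pos: [0.4918, -0.211, 0.4066]
eef_rot: [180.0, -0.0, -79.6]
contact_force: [-0.2, 0.5, 0.3]
gripper_width: 0.03
```

>>> step_arm(commands=[[[0,0,36],0],[[0,0,36],0],[[0,0,36],0],[[0,0,36],0],[[0,0,36],0],[[0,0,36],0],[[0,0,36],0],[[0,0,36],0],[[0,0,0],0],[[0,0,0],0]])

```text
time_s: 7.5
tcp_pos: [0.4927, -0.2112, 0.1199]
eef_rot: [-179.9, -0.0, -79.7]
contact_force: [-0.0, 0.8, -1.4]
gripper_width: 0.0296
```

```bash
cat > snap.py <<'E'
import sys
from plant import r, imaging
from h import *
s=r.get_state(); print(s["time_s"],s["tcp_pos"].round(4),s["eef_rot"].round(1),s["contact_force"].round(1),s["joints"].round(1))
for n in sys.argv[2:]:
    c=imaging.capture(n); cv2.imwrite(f"pics/{n}{sys.argv[1]}.png",c["img"][:,:,::-1]); np.savez(f"{n}{sys.argv[1]}.npz",**c)
E
python3 snap.py 2 side
```

```text
7.5 [ 0.4927 -0.2112  0.1199] [-179.9   -0.   -79.7] [-0.   0.8 -1.4] [ -2.2  13.1 -25.2   0.  -51.7  12.5]
```

View pics/side2.png

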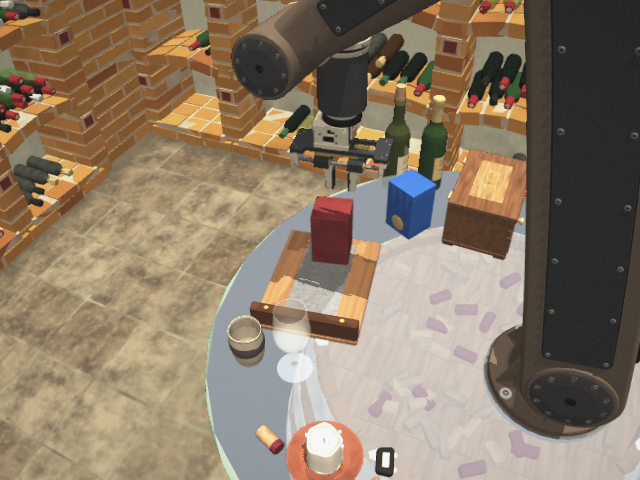

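The fingers stand at (340,180), behind the box at (332,230). I push near the top in small rows.

>>> step_arm(commands=[[[-10,0,1],0],[[-10,0,1],0],[[-8,0,0],0],[[-5,0,0],0],[[-5,0,0],0],[[-5,0,0],0],[[-5,0,0],0],[[-5,0,0],0],[[-5,0,0],0],[[-5,0,0],0],[[-4,0,0],0],[[0,0,0],0]])

```text
time_s: 9.05
tcp_pos: [0.4796, -0.1447, 0.1165]
eef_rot: [180.0, 0.0, -79.6]
contact_force: [1.1, -0.7, -0.0]
gripper_width: 0.0295
```

```bash
python3 snap.py 3 side
```

```text
9.05 [ 0.4796 -0.1447  0.1165] [180.    0.  -79.6] [ 1.1 -0.7 -0. ] [  5.7  10.2 -29.5  -0.  -50.3   4.7]
```

View pics/side3.png

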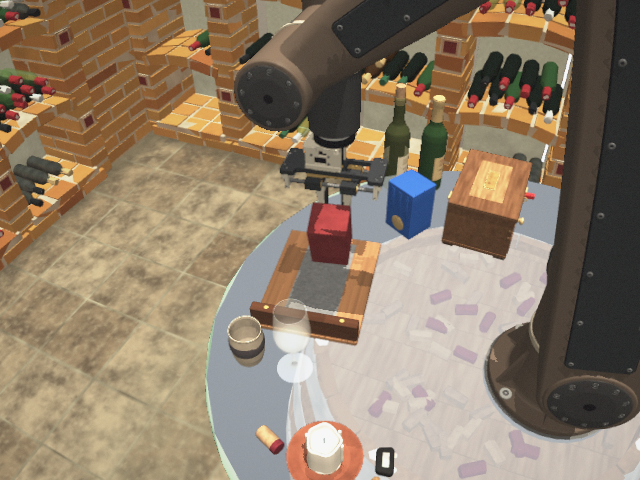

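The box tips about its front lower edge (row 262 unchanged) without sliding. I continue.

>>> step_arm(commands=[[[-5,0,0],0],[[-5,0,0],0],[[-5,0,0],0],[[-5,0,0],0],[[-5,0,0],0],[[-5,0,0],0],[[-5,0,0],0],[[0,0,0],0],[[0,0,0],0],[[0,0,0],0]])

```text
time_s: 10.35
tcp_pos: [0.4735, -0.1108, 0.1166]
eef_rot: [180.0, -0.0, -79.6]
contact_force: [-0.7, -0.1, 0.1]
gripper_width: 0.0299
```

```bash
python3 snap.py 4 side scene
```

```text
10.35 [ 0.4735 -0.1108  0.1166] [180.   -0.  -79.6] [-0.7 -0.1  0.1] [ 10.1   8.8 -31.3   0.  -49.9   0.3]
```

View pics/side4.png

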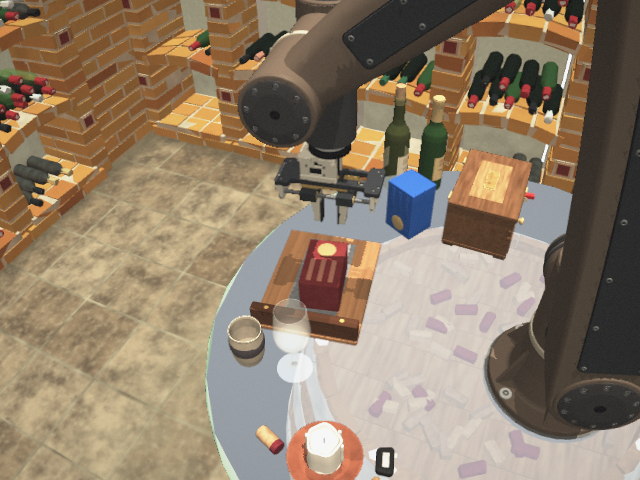

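The box lies flat with the gold disc up, at (326,250) in the side view. I measure its pose next.

```bash
cat > meas.py <<'E'
import sys
from h import *
O=np.array([.4465,.0707]); a=np.radians(100.3); ex=np.array([np.cos(a),np.sin(a)]); ey=np.array([-ex[1],ex[0]])
def bf(p): d=np.asarray(p)[...,:2]-O; return np.stack([d@ex,d@ey],-1)
if __name__=="__main__":
  for n in ("scene","side"):
    c=np.load(n+sys.argv[1]+".npz");P=cloud(c); B=bf(P)
    m=(abs(P[...,2]-.083)<.008)&(abs(B[...,1])<.1)&(B[...,0]>-.24)&(B[...,0]<.01)
    m=cv2.morphologyEx(m.astype(np.uint8),cv2.MORPH_OPEN,np.ones((3,3)))
    cn=max(cv2.findContours(m,0,2)[0],key=cv2.contourArea)
    W=bf(onz(c,cn[:,0],np.median(P[m>0][:,2])))
    R=cv2.minAreaRect((W*1000).astype(np.float32)); print(n,np.median(P[m>0][:,2]),R); print(cv2.boxPoints(R).round(1).tolist())
    im=c["img"][:,:,::-1]; x,y,w,h=cv2.boundingRect(cn); x-=60;y-=40;w+=120;h+=80
    cv2.imwrite(f"pics/{n}{sys.argv[1]}z.png",cv2.resize(im[y:y+h,x:x+w],None,fx=3,fy=3,interpolation=cv2.INTER_CUBIC)); print(x,y)
E
python3 meas.py 4
```

```text
scene 0.08285993027366834 ((-97.55819702148438, 13.946277618408203), (124.16133117675781, 78.7310562133789), 4.268720626831055)
[[-162.39999389648438, 48.599998474121094], [-156.5, -29.899999618530273], [-32.70000076293945, -20.700000762939453], [-38.599998474121094, 57.79999923706055]]
230 215
side 0.08220791841909741 ((-98.43287658691406, 12.592483520507812), (124.74270629882812, 75.25179290771484), 3.9358913898468018)
[[-163.1999969482422, 45.79999923706055], [-158.10000610351562, -29.200000762939453], [-33.599998474121094, -20.700000762939453], [-38.79999923706055, 54.400001525878906]]
239 199
```

Box centre in the stop frame is (-98, 13) mm with a skew of about 4°; the rear face is at about -158 mm. I back off, drop low behind it, and push squarely with both spread fingers.

>>> step_arm(commands=[[[10,1.5,0],0],[[10,1.5,0],0],[[0,0,15],0],[[0,0,16],0],[[0,0,16],0],[[0,0,15],0],[[0,0,15],0],[[0,0,0],0],[[0,0,0],0]])

```text
time_s: 11.58
tcp_pos: [0.4741, -0.131, 0.0395]
eef_rot: [180.0, -0.0, -79.6]
contact_force: [-0.6, 0.1, 1.0]
gripper_width: 0.0299
```

```bash
python3 snap.py 5 side scene; python3 meas.py 5; python3 -c "
from meas import bf
from plant import r; print(bf(r.get_state()['tcp_pos']))"
```

```text
11.575 [ 0.4741 -0.131   0.0395] [180.   -0.  -79.6] [-0.6  0.1  1. ] [  7.5  15.6 -35.5   0.  -38.9   2.8]
scene 0.08300314347361942 ((-97.37506103515625, 13.790081024169922), (124.20751190185547, 77.96727752685547), 4.046088218688965)
[[-162.10000610351562, 48.29999923706055], [-156.60000610351562, -29.5], [-32.70000076293945, -20.700000762939453], [-38.20000076293945, 57.099998474121094]]
230 215
side 0.08220624856747039 ((-98.55902862548828, 12.740428924560547), (124.51488494873047, 75.56510162353516), 3.935892343521118)
[[-163.3000030517578, 46.20000076293945], [-158.10000610351562, -29.200000762939453], [-33.900001525878906, -20.700000762939453], [-39.0, 54.70000076293945]]
239 199
[-0.20332881  0.00855536]
```

View pics/side5z.png

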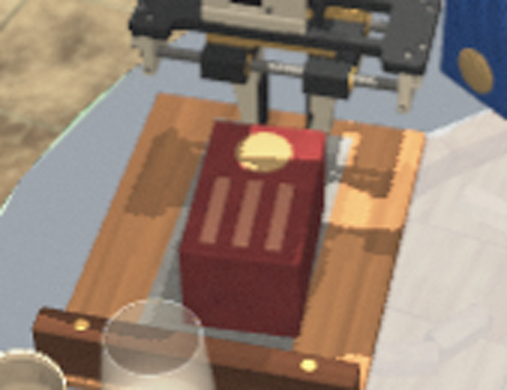

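The fingers are behind the disc end of the box, clear of the blue box. I push 56 mm, then check squareness.

>>> step_arm(commands=[[[-8,0,0],0],[[-8,0,0],0],[[-8,0,0],0],[[-4,0,0],0],[[-4,0,0],0],[[-4,0,0],0],[[-4,0,0],0],[[-4,0,0],0],[[-4,0,0],0],[[-4,0,0],0],[[-4,0,0],0],[[0,0,0],0]])

```text
time_s: 13.18
tcp_pos: [0.4639, -0.0754, 0.0395]
eef_rot: [180.0, 0.0, -79.6]
contact_force: [0.7, 0.3, -0.2]
gripper_width: 0.0298
```

```bash
python3 snap.py 6 side scene; python3 meas.py 6; python3 -c "
from meas import bf
from plant import r; print(bf(r.get_state()['tcp_pos']))"
```

```text
13.175 [ 0.4639 -0.0754  0.0395] [180.    0.  -79.6] [ 0.7  0.3 -0.2] [ 14.8  13.8 -38.2  -0.  -38.   -4.4]
scene 0.08299461790838059 ((-75.21202087402344, 9.786727905273438), (131.984619140625, 78.6343765258789), 0.045884132385253906)
[[-141.1999969482422, 49.099998474121094], [-141.1999969482422, -29.600000381469727], [-9.199999809265137, -29.5], [-9.300000190734863, 49.20000076293945]]
219 221
side 0.08213488698235472 ((-79.64981842041016, 8.516334533691406), (139.8144989013672, 75.70938873291016), 0.015453989617526531)
[[-149.60000610351562, 46.400001525878906], [-149.5, -29.399999618530273], [-9.699999809265137, -29.299999237060547], [-9.800000190734863, 46.400001525878906]]
231 203
[-0.14706283  0.00900741]
```

View pics/side6z.png

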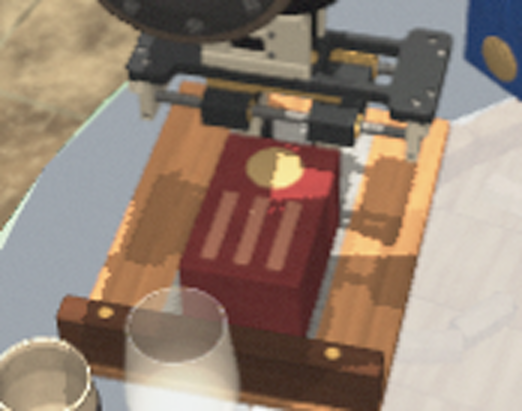

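The box is now square and about 9–17 mm from the stop. I push on gently, watching the force.

>>> step_arm(commands=[[[-2,0,0],0],[[-2,0,0],0],[[-2,0,0],0],[[-2,0,0],0],[[-1,0,0],0],[[0,0,0],0]])

```text
time_s: 14.02
tcp_pos: [0.4625, -0.0668, 0.0396]
eef_rot: [-180.0, 0.0, -79.6]
contact_force: [-0.5, -0.1, -0.1]
gripper_width: 0.0299
```

>>> step_arm(commands=[[[-1,0,0],0],[[-1,0,0],0],[[0,0,0],0]])

```text
time_s: 14.4
tcp_pos: [0.4621, -0.0649, 0.0396]
eef_rot: [-180.0, 0.0, -79.6]
contact_force: [0.6, 0.0, -0.2]
gripper_width: 0.0298
```

>>> step_arm(commands=[[[-1,0,0],0],[[-1,0,0],0],[[0,0,0],0]])

```text
time_s: 14.78
tcp_pos: [0.4617, -0.0629, 0.0396]
eef_rot: [-180.0, 0.0, -79.6]
contact_force: [-0.2, -1.1, -0.1]
gripper_width: 0.0301
```

>>> step_arm(commands=[[[-1,0,0],0],[[-1,0,0],0],[[0,0,0],0]])

```text
time_s: 15.15
tcp_pos: [0.4617, -0.0626, 0.0399]
eef_rot: [180.0, -0.1, -79.6]
contact_force: [4.0, -15.4, 0.8]
gripper_width: 0.0297
```

```bash
python3 snap.py 7 side scene; python3 meas.py 7; python3 -c "
from meas import bf
from plant import r; print(bf(r.get_state()['tcp_pos']))"
```

```text
15.15 [ 0.4617 -0.0626  0.0399] [ 1.80e+02 -1.00e-01 -7.96e+01] [  4.  -15.4   0.8] [ 16.7  13.4 -38.8   0.2 -37.8  -6.4]
scene 0.08306613734183232 ((-61.87080383300781, 10.07711410522461), (79.06758880615234, 131.2520294189453), 89.958740234375)
[[-127.5, -29.399999618530273], [3.700000047683716, -29.5], [3.799999952316284, 49.599998474121094], [-127.5, 49.70000076293945]]
215 224
side 0.08227131999553405 ((-64.10865020751953, 7.739118576049805), (75.37247467041016, 133.0640106201172), 89.36727905273438)
[[-131.10000610351562, -29.200000762939453], [2.0, -30.700000762939453], [2.799999952316284, 44.70000076293945], [-130.1999969482422, 46.20000076293945]]
229 209
[-0.1338671   0.00886078]
```

View pics/scene7z.png

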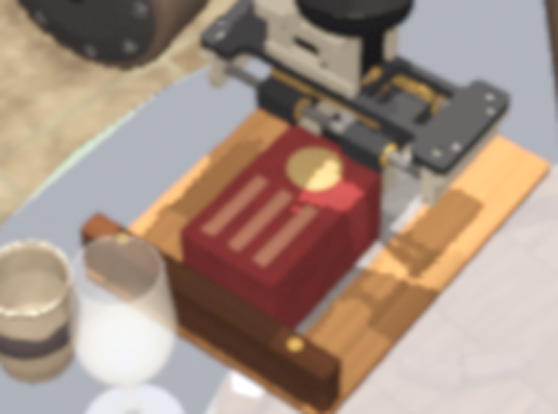

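The force rose to 16 N with the box flush against the stop. I back off slowly, then look.

>>> step_arm(commands=[[[1,0,0],0],[[1,0,0],0],[[2,0,0],0],[[8,0,0],0],[[12,0,0],0],[[16,0,0],0],[[20,0,-20],0],[[0,0,-40],0],[[0,0,-50],0],[[0,0,-50],0],[[0,0,-50],0],[[0,0,0],0],[[0,0,0],0]])

```text
time_s: 16.88
tcp_pos: [0.4717, -0.1206, 0.2491]
eef_rot: [180.0, 0.0, -79.7]
contact_force: [-0.2, -0.1, -0.4]
gripper_width: 0.0298
```

```bash
python3 snap.py 8 side scene; python3 meas.py 8
```

```text
16.875 [ 0.4717 -0.1206  0.2491] [180.    0.  -79.7] [-0.2 -0.1 -0.4] [  8.8   1.7 -20.2  -0.  -68.1   1.5]
scene 0.08291735041095638 ((-58.3651123046875, 9.670085906982422), (124.19502258300781, 78.32710266113281), 0.07734306156635284)
[[-120.5, 48.70000076293945], [-120.4000015258789, -29.600000381469727], [3.799999952316284, -29.399999618530273], [3.700000047683716, 48.900001525878906]]
215 226
side 0.0821641890535621 ((-59.06959915161133, 8.191476821899414), (75.60831451416016, 125.4031753540039), 89.42721557617188)
[[-122.0999984741211, -29.0], [3.299999952316284, -30.200000762939453], [4.0, 45.400001525878906], [-121.4000015258789, 46.599998474121094]]
229 212
```

View pics/scene8z.png

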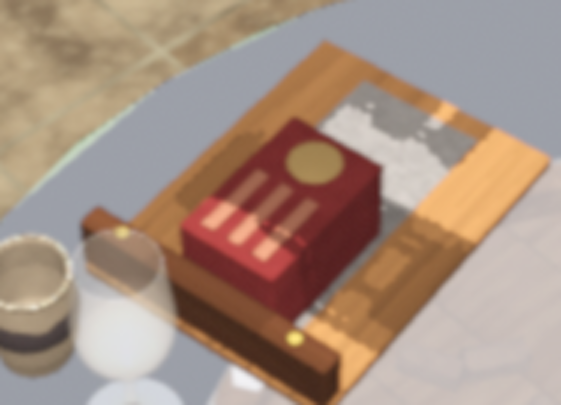

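View pics/side8.png

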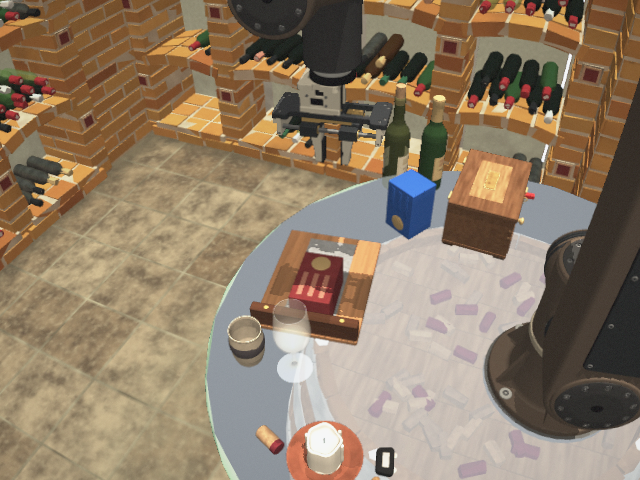

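The box is flush and square at (318,285), with the glass at (293,330) and beaker at (246,338) where they were. The arm is clear, so I hand in.

```bash
python3 -c "
from plant import close_job; print(close_job())"
```

```text
the job is handed in; nothing more can be done
None
```

I tipped the maroon box over by pushing near the top of its disc face. I then pushed it low with both fingers spread, which squared it up, until it met the stop with a firm contact of about 16 N. After that I drew the arm clear and handed the job in.

Last checks, from the scene and side cameras with the arm clear:
- **Lie:** the box is flat on the board with the gold disc up; its top face measures 82–83 mm above the table, as it should.
- **Flush and square:** the box is square to the stop within about 0.6°, and its centre is about 9 mm sideways from the middle line. Its front edge measured 3–4 mm past the stop face. The outlines come out about 4–5 mm too long, so with the contact force I read this as touching the stop.
- **Glass and beaker:** they appear unmoved in the pictures; I compared them by eye only.

The total time was about 17 s, and no check failed or disagreed.

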